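# Seal a canister with its nested lids, then lift off only the outer cap

## Robot

A 6-joint arm with a two-finger parallel gripper is mounted at the origin on a cart in front of the work surface, level with it; the furniture and walls round the work are solid. World frame = base frame: x ahead of the robot, y to its left, z up, the work surface at z = 0. Lengths are in m, angles in rad, forces in N, time in s.
With the tool pointing down it reaches from about 0.35 to 0.85 m from the base axis. Payload 8.1 kg.
Tool frame: the origin (TCP) lies at the very end of the fingers, on their centre line; the grasp point (between the pads) lies 19 mm behind it; z points along the fingers, y is the line along which they close (so a half turn about z gives the same grasp; the last joint's range is limited). The gripper opens to 93 mm and grips with 3 to 60 N. Pads are 15 mm wide; open, the fingers measure 128 mm over their backs; the gripper's body (75 mm by 188 mm) begins 65 mm behind the grasp point.
Start: joints at [-1.358, 0.13, 1.488, -0, 1.523, -0.085], TCP at [0.176, -0.574, 0.188] pointing down, gripper open.
Joint ranges: [-2.96, 2.96], [-0.89, 2.26], [0.02, 2.5], [-1.34, 4.48], [0, 2.73], [-2.66, 2.66]. Speed limits (rad/s): [2.39, 2.39, 2.79, 3.14, 3.14, 3.14].

## Interface

Orientations are given as a rotation vector (axis times angle).
In Python, from plant import monitor, eyes, ticket gives the robot as it stands.
- The arm moves only by the tool arm_command, never from a script. Its argument "deltas" is a list that holds one entry, the list of rows, each a list of 6 numbers: the shift along the world's x, y, z in cm, then the turn, a rotation vector about the world's x, y, z in degrees. In form: [[[tx, ty, tz, rx, ry, rz], ...]]. A call has 1 to 12 rows; each row shifts and turns the commanded pose from where the row before left it; what a row does not reach is not made up. A row lasts 1/12 s, in which the tool goes at most 41.7 mm and 7.16 degrees, less where a joint would pass 70% of its speed; a pose out of reach is approached as far as the arm can. A call is refused whole if a number of a shift passes 4.17 or a number of a turn 7.16, either way. A call with a gripper value outside its range is refused whole. "gripper" is the opening, from -1 (shut) to 1 (fully open), set as the call begins (left out, the last holds). The fingers move at their own pace and stop on an object; "squeeze" is the grip in N (left out, the last holds). Time passes only in rows, so rows that do not move let the fingers close. It gives the time, the measured TCP pose, the force, the opening and the grip force at its end, in the units of the state.
- monitor.read_state(): the state, without advancing time (a new reading comes with each control period).
- eyes.read_camera(name): name is "side" or "top" or "wrist"; returns the picture (384x512x3 uint8, blue, green, red); there is no depth.
- eyes.camera_model(name): a dict with "fx", "fy", "cx", "cy" (pixels), "rvec" (rotation vector, rad) and "tvec" (3), from world to camera coordinates, as OpenCV has them. Camera axes: x right, y down, z forward; pixel columns grow to the right and rows downward; lengths in m; the calibration is good to about 2 mm. The wrist camera is an equidistant fisheye: a pixel r from the principal point sees the ray r / f radians off the axis. A picture is of the moment at which its call begins: read the wrist's pose just before it. camera_model takes no time and is no camera call; for the wrist camera it gives the pose at the moment of the call.
- ticket.close_job(): hands the job in; it is judged then, once.
The state is a dict: "t": time; "q": joint angles; "dq": joint speeds; "joint_torque": joint torques, N m; "tool_pos": TCP position; "orientation": TCP orientation; "force": force on the tool from outside, world axes, zero at the start; "wrist_torque": the same for the moment, N m; "opening": finger opening in m; "gripper_force": force on a finger pad.
Only numpy, scipy, OpenCV 4.12 (cv2) and the standard library are available. Lean on these libraries where they do the work, as an engineer would, in place of code of your own. Each camera call takes 0.05 s, during which the arm holds its last target. There are 200 camera calls.

## Task

Pick up the nested pair of lids from the hob together by the grooved metal band of the inner lid, lower the pair into the mouth of the blue canister standing on the drainer, and press it down until the orange seal ring has gone fully home. Then check the seal: take the wooden outer cap alone by its knob, lift it straight up about 10 cm (a hand's breadth) and finish holding it there, level and still, above the canister, with the inner lid left down and sealed. Keep the canister upright where it stands and leave the other things alone; the program ends while the gripper is still holding the cap.

Things in the scene. Friction and masses are not known exactly. Their poses are not given: they have to be found in the camera images.
- canister: Loose blue canister with brass bands, 0.77 kg, on the cream sink drainer (4 mm above z = 0). Origin: centre of the underside, z up along its axis. Heights in mm: body 74 in diameter to z = 70, sloping in to a steel neck, 57 outside, 49 bore, open inside from z = 78 to the rim at z = 100. An orange seal ring (joint seal) stands 5 above the rim.
- seal (a joint): Orange seal ring on the canister's rim, 56 mm outside, 49 mm bore; slides straight down into the neck. 0 (start) = raised, top at canister z = 105 mm; 0.004 (m) = fully home, top at z = 101 mm. It rubs: carries the lids' weight without sinking, moves under a push of about 8 N and stays where pushed (no spring); push with about 15 N to reach its stop.
- inner_lid: Inner lid, 0.13 kg, on the black hob (3 mm above z = 0). Origin: centre of the underside, z up; mm: plug 44 diameter to z = 16, foot chamfered; then a grooved aluminium band, 62 diameter, z = 16 to 32, to grip across (this lifts the cap too). Recess in its top: 55 diameter, floor z = 24. The band rests on the seal: origin at canister z = 89 with the seal raised, 85 when home.
- outer_cap: Pale wooden outer cap, 0.08 kg, lying loose in the inner lid's recess (held by gravity only). Origin: centre of its underside, 24 mm above the inner lid's origin when nested; z up. Disc 51 mm in diameter, 16 mm high; on it a dark wooden knob, an upright cylinder 22 mm in diameter, from z = 16 to 36 mm.
- knob_top (a point): Centre of the flat top of the cap's knob, 36 mm above the cap's underside.
- mug: Bystander: white mug with green leaves, 92 x 123 x 95 mm, at the front left of the hob. Origin: on the underside.
- honey: Bystander: jar with red lid, 65 mm in diameter, 100 mm high, at the back right of the hob. Origin: centre of the underside.
- spice: Bystander: spice jar with black lid, 41 mm in diameter, 105 mm high, on the worktop between hob and drainer. Origin: centre of the underside.
- teaspoon: Bystander: metal teaspoon, 130 mm long, lying at the worktop's front edge between hob and drainer. Origin: on the underside.
Not all that is in view belongs to the job. There is more than one size of the outer_cap; the one meant has the size given above. What is shaped like the inner_lid but red is not meant.

How it is judged:
On the way, in this order (a step that is already met when the one before it is completed fails the run):
1. both lids lifted together off the hob, still nested (height (world z) of inner_lid above 0.06 m and value of joint seal below 0.002 m and z of outer_cap in the frame of inner_lid between 0.021 and 0.027 m and horizontal distance between outer_cap and inner_lid below 0.006 m), for 0.1 s.
2. nested lids in the canister's mouth and the seal pressed home (at least 3.3 of 4 mm) (value of joint seal above 0.0033 m and z of inner_lid in the frame of canister below 0.0873 m and horizontal distance between inner_lid and canister below 0.0045 m and angle between the z axis of inner_lid and the z axis of canister, either way round below 0.06 rad and z of outer_cap in the frame of inner_lid between 0.021 and 0.027 m and horizontal distance between outer_cap and inner_lid below 0.006 m), for 0.2 s.
3. outer cap lifted off alone by the gripper, inner lid still seated (value of joint seal above 0.0033 m and z of inner_lid in the frame of canister below 0.0873 m and horizontal distance between inner_lid and canister below 0.0045 m and angle between the z axis of inner_lid and the z axis of canister, either way round below 0.06 rad and z of outer_cap in the frame of inner_lid above 0.034 m and contact force between the fingers and outer_cap above 0.5 N), for 0.1 s.
At the end, for the whole second after the job is handed in: Cap held still by the gripper, level within 15 degrees, 60 mm or more above its seat, within 60 mm of over the canister; seal down 3.3 of 4 mm or more; inner lid straight on it (2.3 mm of home, 4.5 mm of centred), untouched by the robot; canister upright within 50 mm of its start (value of joint seal above 0.0033 m and z of inner_lid in the frame of canister below 0.0873 m and horizontal distance between inner_lid and canister below 0.0045 m and angle between the z axis of inner_lid and the z axis of canister, either way round below 0.06 rad and z of outer_cap in the frame of inner_lid above 0.084 m and horizontal distance between outer_cap and canister below 0.06 m and angle between outer_cap's own z axis and vertical below 0.26 rad and linear speed of outer_cap below 0.03 m/s and contact force between the fingers and outer_cap above 0.5 N and contact force between the arm and inner_lid below 0.2 N and contact force between the arm and canister below 0.2 N and angle between canister's own z axis and vertical below 0.06 rad and distance of canister from where it was at the start of the episode below 0.05 m); the arm keeps its last pose, push and grip.
It fails at once if the inner lid comes up again after the seal has been pressed home (value of joint seal above 0.0033 m and z of inner_lid in the frame of canister above 0.092 m).
It fails at once if the canister is tipped (angle between canister's own z axis and vertical above 0.35 rad).
It fails at once if a bystander is pushed more than 30 mm (distance of any of mug, honey, spice, teaspoon from where it was at the start of the episode above 0.03 m).
It also fails if it takes over 67 s, if anything falls off the work surface, if the arm or the gripper's body presses on something with over 40 N, if the wrist force passes 120 N, or if a joint passes its speed limit or range.

## Working session

There is one attempt and no reset: what is moved stays moved. The work goes in short steps, Python scripts to look and compute and a tool call to move; the robot and the scene stay as the last step left them, time stands still between calls to the robot, and variables do not carry over. Pictures are saved under pics/ and viewed, at most 10 in all, crops included, and the job is handed in when it is done.

Besides the shell and the picture viewer there is one more tool, called after "Request:" as name(argument=value, ...), one argument or row to a line, values as JSON. arm_command: Moves the arm, as the interface text tells. Its arguments: {"type":"object","properties":{"deltas":{"type":"array"},"gripper":{"type":"number"},"squeeze":{"type":"number"}},"required":["deltas"]}

```bash
mkdir -p pics; cat > h.py <<'E'
import numpy as np, cv2
from plant import monitor, eyes, ticket
def cam(n):
    m=eyes.camera_model(n); R=cv2.Rodrigues(np.array(m["rvec"],float))[0]; t=np.array(m["tvec"],float).ravel()
    return m,R,t
def ray(n,u,v,c=None):
    m,R,t=c or cam(n)
    x=(u-m["cx"])/m["fx"]; y=(v-m["cy"])/m["fy"]
    if n=="wrist":
        th=np.hypot(x,y); s=np.sin(th)/th if th>1e-9 else 1; d=np.array([x*s,y*s,np.cos(th)])
    else: d=np.array([x,y,1.])
    return -R.T@t, R.T@d
def onz(n,u,v,z,c=None):
    o,d=ray(n,u,v,c); return o+d*(z-o[2])/d[2]
def proj(n,P,c=None):
    m,R,t=c or cam(n); p=R@np.array(P)+t
    if n=="wrist":
        r=np.hypot(p[0],p[1]); th=np.arctan2(r,p[2]); k=th/r if r>1e-9 else 0
        return m["cx"]+m["fx"]*p[0]*k, m["cy"]+m["fy"]*p[1]*k
    return m["cx"]+m["fx"]*p[0]/p[2], m["cy"]+m["fy"]*p[1]/p[2]
E
python3 - <<'E'
from h import *
for n in("side","top"):
    cv2.imwrite(f"pics/{n}0.png",eyes.read_camera(n)); m,R,t=cam(n); print(n,m["fx"],(-R.T@t).round(3),R[2].round(2))
s=monitor.read_state(); print(s["t"],s["orientation"],s["opening"],s["force"])
E
```

```text
side 396.5775057953902 [0.213 1.113 0.677] [ 0.29 -0.8  -0.53]
top 478.64145972836286 [0.338 0.193 1.514] [ 0.12  0.01 -0.99]
0.1 [-3.10520197e+00 -4.65733260e-01  1.77828441e-04] 0.0930061284579528 [0.16280777 0.45397607 0.07305789]
```

View pics/top0.png

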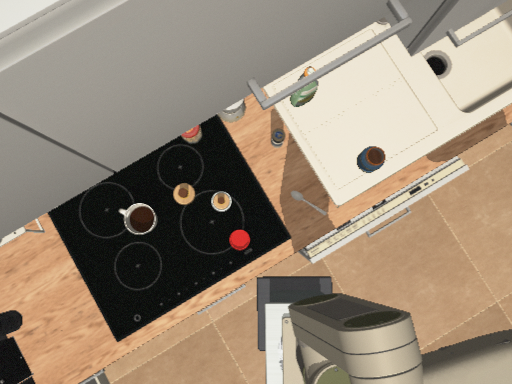

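View pics/side0.png

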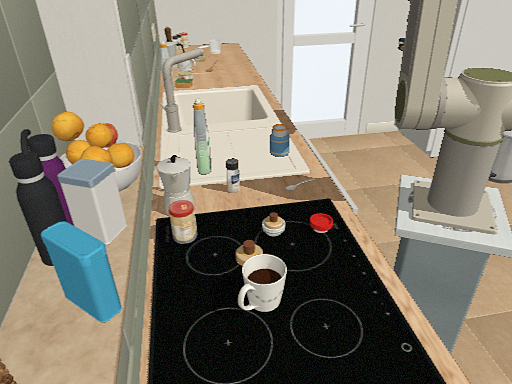

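Candidates in the top view:
- (221,201): a pale cap with a dark knob inside a white metal band. This is the nested pair and fits the description.
- (184,194): a bare wooden cap, larger, with no band (decoy).
- (240,240): a red lid (decoy).

The canister is at (372,157) in the top view and (279,140) in the side view. I choose (221,201) and will check it in a crop.

```bash
python3 - <<'E'
from h import *
T=cv2.imread("pics/top0.png");S=cv2.imread("pics/side0.png")
a=cv2.resize(T[180:225,165:260],None,fx=4,fy=4,interpolation=cv2.INTER_CUBIC)
b=cv2.resize(S[205:250,240:335],None,fx=4,fy=4,interpolation=cv2.INTER_CUBIC)
c=cv2.resize(T[135:180,340:435],None,fx=4,fy=4,interpolation=cv2.INTER_CUBIC)
d=cv2.resize(S[115:160,240:335],None,fx=4,fy=4,interpolation=cv2.INTER_CUBIC)
cv2.imwrite("pics/crop.png",np.vstack([np.hstack([a,b]),np.hstack([c,d])]))
for n,u,v,z in [("top",221,201,.06),("top",184,194,.03),("top",240,240,.03),("top",375,154,.105),("side",274,217,.063),("side",280,127,.105),("side",248,245,.03)]: print(n,u,v,onz(n,u,v,z).round(3))
E
```

```text
top 221 201 [0.462 0.288 0.06 ]
top 184 194 [0.488 0.406 0.03 ]
top 240 240 [0.343 0.232 0.03 ]
top 375 154 [ 0.593 -0.174  0.105]
side 274 217 [0.46  0.304 0.063]
side 280 127 [ 0.588 -0.177  0.105]
side 248 245 [0.499 0.395 0.03 ]
```

View pics/crop.png

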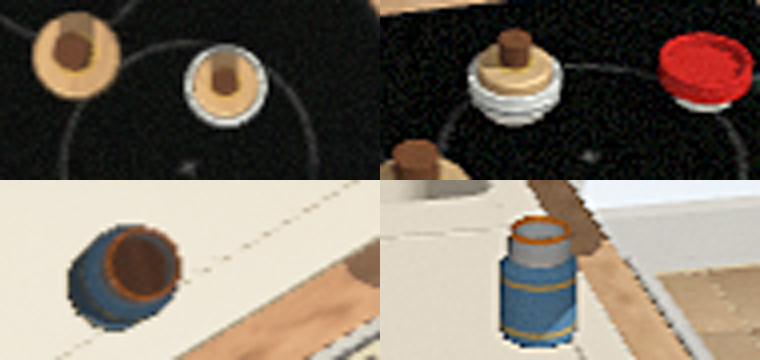

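The crop confirms it: the pair at (221,201) has a white ribbed band with cap and knob. (184,194) is a lone larger cap, and the red lid is a decoy. Next I measure centres more precisely and work out the tool yaw.

```bash
python3 - <<'E'
from h import *
T=cv2.imread("pics/top0.png")
# band outer outline: anything not black in the hob patch
p=T[185:220,203:240]; m=(p.max(2)>110).astype(np.uint8)
c=max(cv2.findContours(m,0,cv2.CHAIN_APPROX_NONE)[0],key=cv2.contourArea); (u,v),r=cv2.minEnclosingCircle(c); e=cv2.fitEllipse(c)
print("band",u+203,v+185,r,e)
P=onz("top",e[0][0]+203,e[0][1]+185,.035); print(P, "diam", onz("top",e[0][0]+203+e[1][0],e[0][1]+185,.035)-P)
hsv=cv2.cvtColor(T,cv2.COLOR_BGR2HSV)[135:180,340:400]
m=cv2.inRange(hsv,(3,120,90),(18,255,255)); c=np.column_stack(np.nonzero(m)[::-1]).astype(np.int32); h=cv2.convexHull(c)
e=cv2.fitEllipse(h); P=onz("top",e[0][0]+340,e[0][1]+135,.109); print("seal",e,P)
s=monitor.read_state(); print(cv2.Rodrigues(np.array(s["orientation"]))[0].round(3))
for n,u,v,z in [("top",140,219,.095),("top",191,131,.1),("top",278,133,.105)]: print(onz(n,u,v,z).round(3))
E
```

```text
band 220.89999961853027 200.89999961853027 10.316107749938965 ((17.997220993041992, 16.011281967163086), (19.418607711791992, 19.881332397460938), 102.46221160888672)
[0.46399313 0.28985593 0.035     ] diam [-0.00070195 -0.06025459  0.        ]
seal ((35.1462287902832, 20.645875930786133), (17.652170181274414, 18.611513137817383), 119.0691146850586) [ 0.58733821 -0.17327357  0.109     ]
[[ 0.956  0.293 -0.   ]
 [ 0.293 -0.956  0.002]
 [ 0.    -0.002 -1.   ]]
[0.408 0.527 0.095]
[0.672 0.376 0.1  ]
[0.661 0.113 0.105]
```

Request:
arm_command(
  deltas=[
    [[2,2.7,0.4,0,0,0],[2,2.7,0.4,0,0,0],[2,2.7,0.4,0,0,0],[2,2.7,0.4,0,0,0],[2,2.7,0.4,0,0,0],[2,2.7,0.4,0,0,0],[2,2.7,0.4,0,0,0],[2,2.7,0.4,0,0,0],[2,2.7,0.4,0,0,0],[2,2.7,0.4,0,0,0],[2,2.7,0.4,0,0,0],[2,2.7,0.4,0,0,0]],
  ],
  gripper=1,
)

```text
t: 1.1
tool_pos: [0.4166, -0.248, 0.2357]
orientation: [-3.107, -0.466, 0.0]
force: [0.9, -0.1, 0.2]
opening: 0.0929
gripper_force: 0.0
```

Request:
arm_command(
  deltas=[
    [[0.4,3.8,0,0,0,2.8],[0.4,3.8,0,0,0,2.8],[0.4,3.8,0,0,0,2.8],[0.4,3.8,0,0,0,2.8],[0.4,3.8,0,0,0,2.8],[0.4,3.8,0,0,0,2.8],[0.4,3.8,0,0,0,2.8],[0.4,3.8,0,0,0,2.8],[0.4,3.8,0,0,0,2.8],[0.4,3.8,0,0,0,2.8],[0.4,3.8,0,0,0,2.8],[0.4,3.8,0,0,0,2.8]],
  ],
)

```text
t: 2.1
tool_pos: [0.4636, 0.2084, 0.2355]
orientation: [2.838, 1.348, -0.001]
force: [1.2, -0.4, -0.9]
opening: 0.0927
gripper_force: 0.0
```

Request:
arm_command(
  deltas=[
    [[0,3.8,-1,0,0,0],[0,3.0,-1,0,0,0],[0,1.5,-1,0,0,0],[0,0,0,0,0,0],[0,0,0,0,0,0]],
  ],
)

```text
t: 2.52
tool_pos: [0.4632, 0.289, 0.2044]
orientation: [2.838, 1.346, -0.005]
force: [-0.1, -0.4, 0.7]
opening: 0.0929
gripper_force: 0.0
```

```bash
python3 - <<'E'
from h import *
s=monitor.read_state(); c=cam("wrist"); I=eyes.read_camera("wrist"); cv2.imwrite("pics/w1.png",I); np.save("c1.npy",np.array([c[0],c[1],c[2]],dtype=object),allow_pickle=True)
print(s["t"],s["tool_pos"],cv2.Rodrigues(np.array(s["orientation"]))[0].round(3),s["q"]); print(c[0],(-c[1].T@c[2]).round(3),c[1][2].round(2)); print(proj("wrist",[.464,.29,.035],c))
E
```

```text
2.5167 [0.46315639 0.28903072 0.20437648] [[ 0.633  0.774 -0.003]
 [ 0.774 -0.633 -0.002]
 [-0.003 -0.001 -1.   ]] [ 4.64419287e-01 -1.89464020e-02  1.61308976e+00 -5.69207043e-04
  1.55053756e+00  1.14948733e+00]
{'fx': 297.3186396354542, 'fy': 297.3186396354542, 'cx': 256.10986297431845, 'cy': 191.95897590309323, 'rvec': array([-2.74048335,  0.9786461 ,  0.12079047]), 'tvec': array([-0.17479395,  0.46984449,  0.5298203 ])} [0.505 0.341 0.401] [-0.15 -0.19 -0.97]
(np.float64(256.49467250998316), np.float64(172.17047857120292))
```

View pics/w1.png

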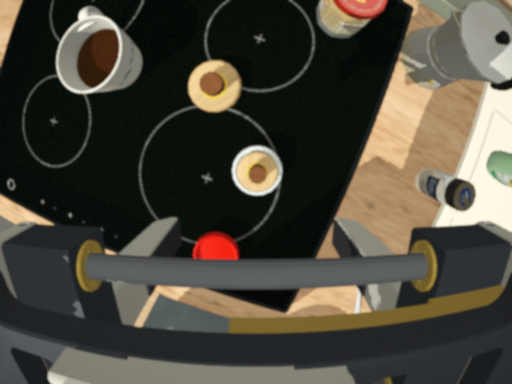

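The pair sits at about (257,171), within a couple of pixels of the predicted (256.5,172.2). I'll refine it from this view.

```bash
python3 - <<'E'
from h import *
c=np.load("c1.npy",allow_pickle=True); I=cv2.imread("pics/w1.png")
p=I[140:203,225:292]; hsv=cv2.cvtColor(p,cv2.COLOR_BGR2HSV)
m=((hsv[...,2]>110)).astype(np.uint8); m=cv2.morphologyEx(m,cv2.MORPH_OPEN,np.ones((3,3))); m=cv2.morphologyEx(m,cv2.MORPH_OPEN,cv2.getStructuringElement(cv2.MORPH_ELLIPSE,(7,7)))
k=max(cv2.findContours(m,0,cv2.CHAIN_APPROX_NONE)[0],key=cv2.contourArea); e=cv2.fitEllipse(k); print(e)
u,v=e[0][0]+225,e[0][1]+140
print(u,v,onz("wrist",u,v,.030,c),"w",np.linalg.norm(onz("wrist",u-e[1][0]/2,v,.035,c)-onz("wrist",u+e[1][0]/2,v,.035,c)))
kn=cv2.inRange(hsv,(0,60,40),(20,255,130)); M=cv2.moments(kn,True); print("knob",onz("wrist",M['m10']/M['m00']+225,M['m01']/M['m00']+140,.063,c),M['m00'])
E
```

```text
((31.628385543823242, 30.300884246826172), (49.96687316894531, 50.720394134521484), 105.67815399169922)Traceback (most recent call last):
  File "<stdin>", line 7, in <module>
  File "h.py", line 14, in onz
    o,d=ray(n,u,v,c); return o+d*(z-o[2])/d[2]
        ~~~^^^^^^^^^
  File "h.py", line 7, in ray
    m,R,t=c or cam(n)
          ^^^^^^^^^^^
ValueError: The truth value of an array with more than one element is ambiguous. Use a.any() or a.all()
```

```bash
python3 - <<'E'
from h import *
c=tuple(np.load("c1.npy",allow_pickle=True)); u,v=256.63,170.3
print(onz("wrist",u,v,.030,c),onz("wrist",u,v,.035,c),"w",np.linalg.norm(onz("wrist",u-25,v,.035,c)-onz("wrist",u+25,v,.035,c)))
hsv=cv2.cvtColor(cv2.imread("pics/w1.png"),cv2.COLOR_BGR2HSV)[150:195,235:280]
kn=cv2.inRange(hsv,(0,60,40),(20,255,130)); M=cv2.moments(kn,True); u,v=M['m10']/M['m00']+235,M['m01']/M['m00']+150; print("knob",u,v,M['m00'],onz("wrist",u,v,.060,c))
E
```

```text
[0.46509062 0.29105824 0.03      ] [0.46563272 0.29172869 0.035     ] w 0.06250158875463108
knob 258.46666666666664 166.26666666666665 30.0 [0.47299779 0.29740849 0.06      ]
```

Request:
arm_command(
  deltas=[
    [[0.1,0.1,-2.5,0,0,0],[0.1,0.1,-3,0,0,0],[0,0,-3,0,0,0],[0,0,-3,0,0,0],[0,0,-2.5,0,0,0],[0,0,-2,0,0,0],[0,0,-1.5,0,0,0],[0,0,-1,0,0,0],[0,0,-1,0,0,0],[0,0,0,0,0,0],[0,0,0,0,0,0]],
  ],
)

```text
t: 3.48
tool_pos: [0.4665, 0.291, 0.0113]
orientation: [2.84, 1.343, 0.0]
force: [-1.2, -0.2, 1.1]
opening: 0.0932
gripper_force: 0.0
```

Request:
arm_command(
  deltas=[
    [[0,0,0,0,0,0],[0,0,0,0,0,0],[0,0,0,0,0,0],[0,0,0,0,0,0],[0,0,0,0,0,0],[0,0,0,0,0,0],[0,0,0,0,0,0],[0,0,0,0,0,0]],
  ],
  gripper=-1,
  squeeze=25,
)

```text
t: 4.15
tool_pos: [0.4662, 0.2915, 0.011]
orientation: [2.839, 1.344, 0.0]
force: [-1.8, -1.1, 9.8]
opening: 0.0445
gripper_force: 20.9
```

The opening of 44.5 mm isn't the band's 62 mm, so I'll look.

```bash
python3 - <<'E'
from h import *
s=monitor.read_state(); I=eyes.read_camera("wrist"); S=eyes.read_camera("side")
a=cv2.resize(I[120:345,130:390],(520,450)); b=cv2.resize(S[165:255,225:325],None,fx=4,fy=4,interpolation=cv2.INTER_CUBIC)
b=cv2.copyMakeBorder(b,0,450-360,0,0,0)[:, :280] if 0 else cv2.resize(b,(280,252)); b=cv2.copyMakeBorder(b,0,198,0,0,cv2.BORDER_CONSTANT)
cv2.imwrite("pics/w2.png",np.hstack([a,b])); print(s["opening"],s["gripper_force"],s["force"])
E
```

```text
0.0445354854298423 20.940456533571705 [-1.82154205 -1.07026265  9.78178766]
```

View pics/w2.png

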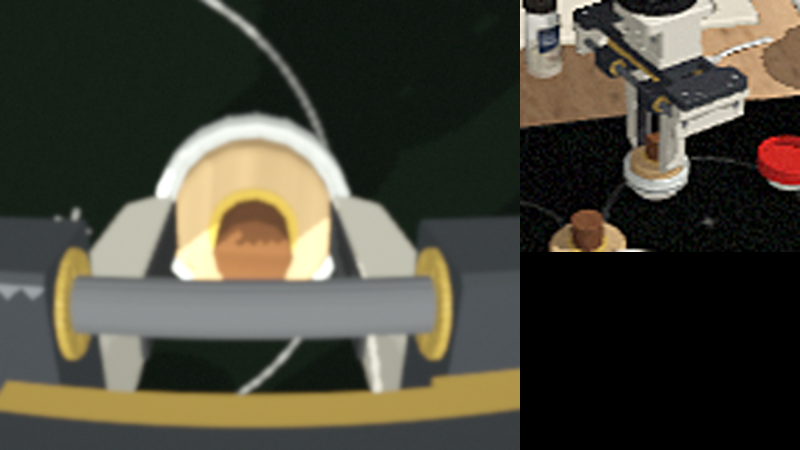

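The cap disc shows between the fingers and the band arc bulges forward (crop top at (255,115)), so the pair may sit off-centre. I'll project the expected points to quantify it.

```bash
python3 - <<'E'
from h import *
s=monitor.read_state(); c=cam("wrist"); R=cv2.Rodrigues(np.array(s["orientation"]))[0]; t=np.array(s["tool_pos"])
print("R",R.round(3)); f=lambda P:tuple(np.round((np.array(proj("wrist",P,c))-[130,120])*2,0))
print("tcp",f(t),"grasp",f(t-.019*R[:,2]),"padL/R",f(t-.019*R[:,2]+.022*R[:,1]),f(t-.019*R[:,2]-.022*R[:,1]))
for z in(.035,.045,.055):
  C=np.array([.465,.291,z]); print(z,"centre",f(C),"ring",[f(C+.031*(R[:,0]*np.cos(a)+R[:,1]*np.sin(a))) for a in np.arange(0,6.2,np.pi/2)])
for z in(.066,.076): print("knob",f([.465,.291,z]))
# un-crop pixel -> position for band outline points
pts=[(255,115),(158,190),(350,190)]
for z in(.035,.055):
  print(z,[onz("wrist",a/2+130,b/2+120,z,c)[:2].round(4) for a,b in pts])
E
```

```text
R [[ 0.634  0.773  0.002]
 [ 0.773 -0.634  0.001]
 [ 0.002  0.001 -1.   ]]
tcp (np.float64(253.0), np.float64(194.0)) grasp (np.float64(253.0), np.float64(213.0)) padL/R (np.float64(322.0), np.float64(212.0)) (np.float64(184.0), np.float64(213.0))
0.035 centre (np.float64(250.0), np.float64(224.0)) ring [(np.float64(250.0), np.float64(127.0)), (np.float64(348.0), np.float64(223.0)), (np.float64(251.0), np.float64(310.0)), (np.float64(152.0), np.float64(223.0))]
0.045 centre (np.float64(250.0), np.float64(236.0)) ring [(np.float64(250.0), np.float64(134.0)), (np.float64(353.0), np.float64(235.0)), (np.float64(250.0), np.float64(325.0)), (np.float64(147.0), np.float64(235.0))]
0.055 centre (np.float64(250.0), np.float64(249.0)) ring [(np.float64(250.0), np.float64(142.0)), (np.float64(359.0), np.float64(248.0)), (np.float64(250.0), np.float64(342.0)), (np.float64(141.0), np.float64(248.0))]
knob (np.float64(250.0), np.float64(266.0))
knob (np.float64(250.0), np.float64(283.0))
0.035 [array([0.488 , 0.3168]), array([0.4498, 0.3177]), array([0.4959, 0.2798])]
0.055 [array([0.4904, 0.3199]), array([0.4566, 0.3206]), array([0.4973, 0.2871])]
```

The side crop shows the near finger's lower part hidden inside the band. The reading also matches the 44 mm plug, so the fast close seems to have driven the pads into the thin band wall. I'll open gently and regrip in small steps.

Request:
arm_command(
  deltas=[
    [[0,0,0,0,0,0],[0,0,0,0,0,0],[0,0,0,0,0,0]],
  ],
  gripper=0.2,
  squeeze=10,
)

```text
t: 4.5
tool_pos: [0.4668, 0.2917, 0.0116]
orientation: [2.84, 1.344, 0.002]
force: [0.7, 1.2, 2.2]
opening: 0.0519
gripper_force: 0.9
```

Request:
arm_command(
  deltas=[
    [[0,0,0,0,0,0],[0,0,0,0,0,0],[0,0,0,0,0,0],[0,0,0,0,0,0]],
  ],
  gripper=1,
)

```text
t: 4.83
tool_pos: [0.4656, 0.2912, 0.0103]
orientation: [-2.839, -1.344, 0.002]
force: [0.1, 0.3, -0.6]
opening: 0.0779
gripper_force: 0.0
```

```bash
python3 - <<'E'
from h import *
S=eyes.read_camera("side");I=eyes.read_camera("wrist")
a=cv2.resize(I[120:345,130:390],(390,338),interpolation=cv2.INTER_CUBIC); b=cv2.resize(S[180:248,236:316],None,fx=5,fy=5,interpolation=cv2.INTER_CUBIC)[:338]
cv2.imwrite("pics/w3.png",np.hstack([a,b])); s=monitor.read_state();print(s["opening"],s["force"])
E
```

```text
0.08582154748354487 [ 0.14675794 -0.03818842  0.31278897]
```

View pics/w3.png

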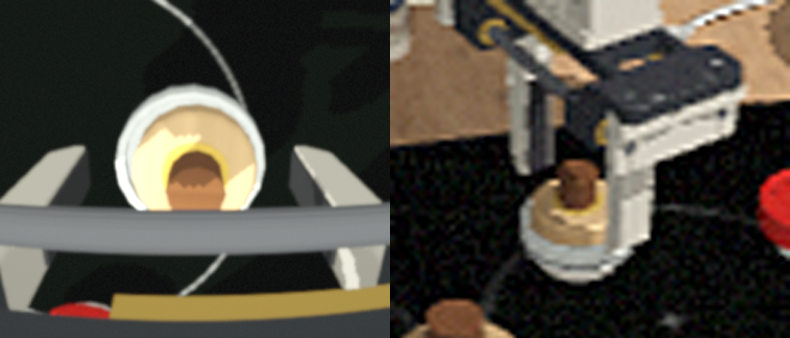

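The pair is intact, nested and centred, with band centre near crop (190,155). Now a slow regrip.

Request:
arm_command(
  deltas=[
    [[0,0,0,0,0,0],[0,0,0,0,0,0],[0,0,0,0,0,0],[0,0,0,0,0,0]],
  ],
  gripper=0.42,
  squeeze=10,
)

```text
t: 5.27
tool_pos: [0.4661, 0.2914, 0.0109]
orientation: [-2.84, -1.344, -0.0]
force: [0.6, -0.6, -0.2]
opening: 0.0692
gripper_force: 0.0
```

Request:
arm_command(
  deltas=[
    [[0,0,0,0,0,0],[0,0,0,0,0,0]],
  ],
  gripper=0.36,
)

```text
t: 5.43
tool_pos: [0.4661, 0.2914, 0.0109]
orientation: [2.84, 1.344, 0.0]
force: [0.8, 0.8, -0.0]
opening: 0.0636
gripper_force: 0.0
```

Request:
arm_command(
  deltas=[
    [[0,0,0,0,0,0],[0,0,0,0,0,0]],
  ],
  gripper=0.3,
)

```text
t: 5.6
tool_pos: [0.4661, 0.2914, 0.0108]
orientation: [-2.84, -1.344, -0.0]
force: [-0.6, -0.4, 0.4]
opening: 0.0612
gripper_force: 0.0
```

Request:
arm_command(
  deltas=[
    [[0,0,0,0,0,0],[0,0,0,0,0,0]],
  ],
  gripper=0.24,
)

```text
t: 5.77
tool_pos: [0.4661, 0.2914, 0.0108]
orientation: [-2.84, -1.344, -0.0]
force: [0.2, 0.4, 0.1]
opening: 0.0579
gripper_force: 0.0
```

No force at 58 mm, so the reading doesn't mean contact yet. I'll check numerically where the open fingertip appears in the last side picture.

```bash
python3 - <<'E'
from h import *
s=monitor.read_state(); R=cv2.Rodrigues(np.array(s["orientation"]))[0]; t=np.array(s["tool_pos"]); y=R[:,1]
for o in(.043,.064):
  for z in(0,.02,.04,.065): print(o,z,[np.round(proj("side",t+sg*o*y-z*R[:,2]),1) for sg in(-1,1)])
print("lid base",proj("side",[.466,.2914,.003]),"band top",proj("side",[.466,.2914,.035]),"knob top",proj("side",[.466,.2914,.063]))
c=onz
# knob top measured in side picture: panel (578,162)
u,v=236+(578-390)/5,180+162/5; print("seen knob top",u,v, onz("side",u,v,.063))
for st in (s,): print(st["opening"],st["gripper_force"],st["joint_torque"])
E
```

```text
0.043 0 [array([281.9, 238. ]), array([264.6, 221.5])]
0.043 0.02 [array([282., 232.]), array([264.6, 215.7])]
0.043 0.04 [array([282.2, 225.9]), array([264.6, 209.8])]
0.043 0.065 [array([282.4, 218.1]), array([264.5, 202.3])]
0.064 0 [array([286.4, 242.3]), array([260.7, 217.8])]
0.064 0.02 [array([286.6, 236.3]), array([260.6, 212. ])]
0.064 0.04 [array([286.8, 230.1]), array([260.5, 206.2])]
0.064 0.065 [array([287.1, 222.3]), array([260.5, 198.7])]
lid base (np.float64(273.00191718696544), np.float64(231.78362617634323)) band top (np.float64(273.0947488021681), np.float64(222.39019273272362)) knob top (np.float64(273.1784375672133), np.float64(213.92190482548608))
seen knob top 273.6 212.4 [0.46702722 0.28438357 0.063     ]
0.05794033983822393 0.0 [-1.73637738e-03 -5.19916177e+01 -4.39726031e+01  4.21152986e-02
 -6.51351968e-02  6.15514773e-05]
```

Request:
arm_command(
  deltas=[
    [[0,0,0,0,0,0],[0,0,0,0,0,0]],
  ],
  gripper=0.18,
)

```text
t: 5.93
tool_pos: [0.4661, 0.2914, 0.0108]
orientation: [2.84, 1.344, 0.0]
force: [-0.8, -0.4, -0.5]
opening: 0.0551
gripper_force: 0.0
```

```bash
python3 - <<'E'
from h import *
S=eyes.read_camera("side");I=eyes.read_camera("wrist")
a=cv2.resize(I[120:345,130:390],(390,338),interpolation=cv2.INTER_CUBIC); b=cv2.resize(S[180:248,236:316],None,fx=5,fy=5,interpolation=cv2.INTER_CUBIC)[:338]
cv2.imwrite("pics/w4.png",np.hstack([a,b])); s=monitor.read_state();print(s["opening"],s["gripper_force"],s["force"])
E
```

```text
0.055119618558858906 0.0 [-0.12883517 -0.43163917 -0.45213752]
```

View pics/w4.png

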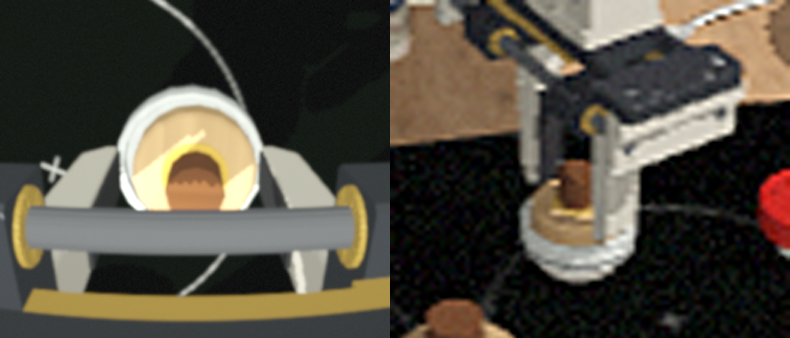

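In w4 the visible near fingertip ends around side row 228. The reported TCP should put it at row 235–238, so the real fingertips look about 25 mm higher than reported, at cap-disc height. I'll open and descend in small steps, watching the force.

Request:
arm_command(
  deltas=[
    [[0,0,0,0,0,0],[0,0,0,0,0,0],[0,0,0,0,0,0],[0,0,0,0,0,0],[0,0,0,0,0,0],[0,0,0,0,0,0]],
  ],
  gripper=1,
)

```text
t: 6.53
tool_pos: [0.4661, 0.2914, 0.0108]
orientation: [-2.84, -1.344, 0.0]
force: [0.1, 0.5, 0.1]
opening: 0.0899
gripper_force: 0.0
```

Request:
arm_command(
  deltas=[
    [[0,0,-0.2,0,0,0],[0,0,-0.2,0,0,0],[0,0,0,0,0,0]],
  ],
)

```text
t: 6.78
tool_pos: [0.4657, 0.2912, 0.0062]
orientation: [2.839, 1.344, -0.001]
force: [-0.2, -0.5, -0.5]
opening: 0.093
gripper_force: 0.0
```

Request:
arm_command(
  deltas=[
    [[0,0,-0.2,0,0,0],[0,0,-0.1,0,0,0],[0,0,0,0,0,0]],
  ],
)

```text
t: 7.03
tool_pos: [0.4658, 0.2913, 0.0034]
orientation: [2.839, 1.344, -0.001]
force: [0.2, -0.1, 0.4]
opening: 0.093
gripper_force: 0.0
```

```bash
python3 - <<'E'
from h import *
S=eyes.read_camera("side");I=eyes.read_camera("wrist")
s=monitor.read_state(); c=cam("wrist"); R=cv2.Rodrigues(np.array(s["orientation"]))[0]; t=np.array(s["tool_pos"])
J=I.copy();o=s["opening"]/2
def poly(n,img,sc,off,col):
  for sg in(-1,1):
    for xx in(-.0075,.0075):
      q=[((np.array(proj(n,t+sg*o*R[:,1]+xx*R[:,0]-z*R[:,2],c if n=="wrist" else None))-off)*sc).astype(int) for z in(0,.05)]
      cv2.line(img,tuple(map(int,q[0])),tuple(map(int,q[1])),col,1); cv2.circle(img,tuple(map(int,q[0])),3,(0,0,255),1)
a=cv2.resize(I[120:345,130:390],(390,338),interpolation=cv2.INTER_CUBIC); b=cv2.resize(S[180:248,236:316],None,fx=5,fy=5,interpolation=cv2.INTER_CUBIC)[:338]
a2,b2=a.copy(),b.copy(); poly("wrist",a2,1.5,np.array([130,120]),(0,255,0)); poly("side",b2,5,np.array([236,180]),(0,255,0))
g=lambda x:np.clip((x/255.)**.5*255,0,255).astype(np.uint8)
cv2.imwrite("pics/w5.png",cv2.resize(np.vstack([np.hstack([g(a2),g(b2)]),np.hstack([g(a),g(b)])]),(690,590)));print(s["opening"],s["force"],t)
E
```

```text
0.09281522080768743 [ 0.00936615  0.95105189 -0.22724353] [0.46601045 0.29137322 0.0037425 ]
```

View pics/w5.png

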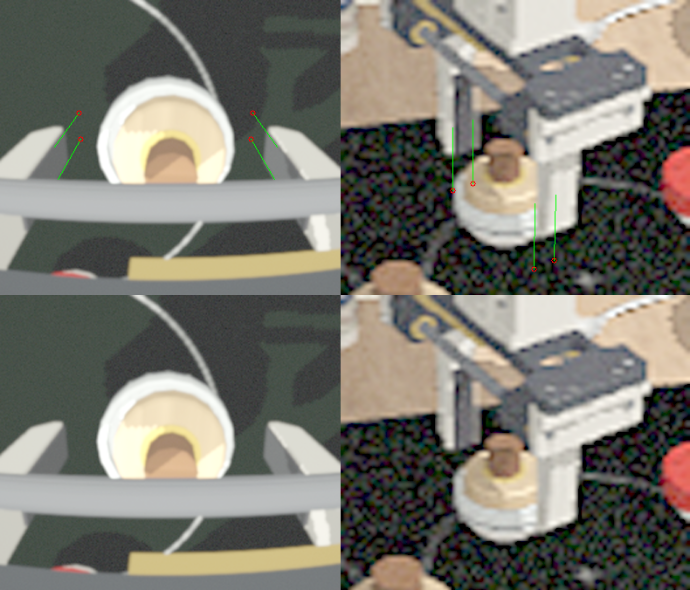

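Both views agree: the visible fingers end about 22 mm above the projected reported TCP (red dots). The true tip is now at z≈0.026, so I'll descend about 14 mm more in small steps, watching the force.

Request:
arm_command(
  deltas=[
    [[0,0,-0.2,0,0,0],[0,0,-0.2,0,0,0],[0,0,-0.2,0,0,0],[0,0,0,0,0,0]],
  ],
)

```text
t: 7.47
tool_pos: [0.4656, 0.2912, -0.0028]
orientation: [-2.839, -1.344, 0.001]
force: [0.1, -0.8, 0.5]
opening: 0.0927
gripper_force: 0.0
```

Request:
arm_command(
  deltas=[
    [[0,0,-0.2,0,0,0],[0,0,-0.2,0,0,0],[0,0,-0.2,0,0,0],[0,0,0,0,0,0]],
  ],
)

```text
t: 7.8
tool_pos: [0.4657, 0.2912, -0.0087]
orientation: [2.84, 1.344, -0.001]
force: [-0.2, 0.1, 0.4]
opening: 0.0927
gripper_force: 0.0
```

Request:
arm_command(
  deltas=[
    [[0,0,0,0,0,0],[0,0,0,0,0,0],[0,0,0,0,0,0],[0,0,0,0,0,0]],
  ],
  gripper=0.4,
  squeeze=25,
)

```text
t: 8.13
tool_pos: [0.4662, 0.2915, -0.008]
orientation: [-2.839, -1.344, -0.0]
force: [0.0, 0.7, -0.2]
opening: 0.0708
gripper_force: 0.0
```

Request:
arm_command(
  deltas=[
    [[0,0,0,0,0,0],[0,0,0,0,0,0],[0,0,0,0,0,0],[0,0,0,0,0,0]],
  ],
  gripper=0.2,
)

```text
t: 8.47
tool_pos: [0.4661, 0.2914, -0.0081]
orientation: [2.839, 1.344, 0.0]
force: [0.6, 0.2, 0.8]
opening: 0.0615
gripper_force: 25.0
```

The band is now gripped at 61.5 mm with 25 N. I'll lift.

Request:
arm_command(
  deltas=[
    [[0,0,0.4,0,0,0],[0,0,0.8,0,0,0],[0,0,1.2,0,0,0],[0,0,1.5,0,0,0],[0,0,1.8,0,0,0],[0,0,2,0,0,0],[0,0,2,0,0,0],[0,0,2,0,0,0],[0,0,1.8,0,0,0],[0,0,1.2,0,0,0],[0,0,0.8,0,0,0],[0,0,0,0,0,0]],
  ],
)

```text
t: 9.47
tool_pos: [0.4672, 0.292, 0.1494]
orientation: [-2.839, -1.344, -0.006]
force: [0.2, 0.1, -2.6]
opening: 0.062
gripper_force: 25.0
```

Request:
arm_command(
  deltas=[
    [[0.2,-0.8,0,0,0,0],[0.4,-1.6,0,0,0,0],[0.6,-2.4,0,0,0,0],[0.7,-2.8,0,0,0,0],[0.7,-2.8,0,0,0,0],[0.7,-2.8,0,0,0,0],[0.7,-2.8,0,0,0,0],[0.7,-2.8,0,0,0,0],[0.7,-2.8,0,0,0,0],[0.7,-2.8,0,0,0,0],[0.7,-2.8,0,0,0,0],[0.7,-2.8,0,0,0,0]],
  ],
)

```text
t: 10.47
tool_pos: [0.5399, -0.0105, 0.1449]
orientation: [-2.838, -1.343, 0.004]
force: [-0.0, 0.8, -2.1]
opening: 0.0615
gripper_force: 25.0
```

Request:
arm_command(
  deltas=[
    [[0.7,-2.8,0,0,0,0],[0.7,-2.8,0,0,0,0],[0.7,-2.8,0,0,0,0],[0.7,-2.4,0,0,0,0],[0.7,-1.6,0,0,0,0],[0.6,-0.8,0,0,0,0],[0.3,-0.4,0,0,0,0],[0,0,0,0,0,0],[0,0,0,0,0,0],[0,0,0,0,0,0]],
  ],
)

```text
t: 11.3
tool_pos: [0.5848, -0.1434, 0.1465]
orientation: [-2.838, -1.345, 0.001]
force: [-0.4, 0.3, -2.9]
opening: 0.0613
gripper_force: 25.0
```

```bash
python3 - <<'E'
from h import *
s=monitor.read_state(); c=cam("wrist"); np.save("c2.npy",np.array(c,dtype=object),allow_pickle=True)
I=eyes.read_camera("wrist");S=eyes.read_camera("side");T=eyes.read_camera("top")
for n,i in zip(("wi","si","to"),(I,S,T)): cv2.imwrite(f"pics/r_{n}.png",i)
a=cv2.resize(I[90:345,130:390],(390,382)); b=cv2.resize(S[85:165,240:322],(390,382),interpolation=cv2.INTER_CUBIC)
cv2.imwrite("pics/w6.png",np.hstack([a,b])); print(s["t"],s["tool_pos"],s["orientation"],s["force"],s["opening"],s["gripper_force"])
E
```

```text
11.3 [ 0.58475635 -0.1434011   0.14648778] [-2.83803311e+00 -1.34548235e+00  6.46411527e-04] [-0.41296849  0.34715805 -2.92953717] 0.06133827465690387 24.999600837472826
```

View pics/w6.png

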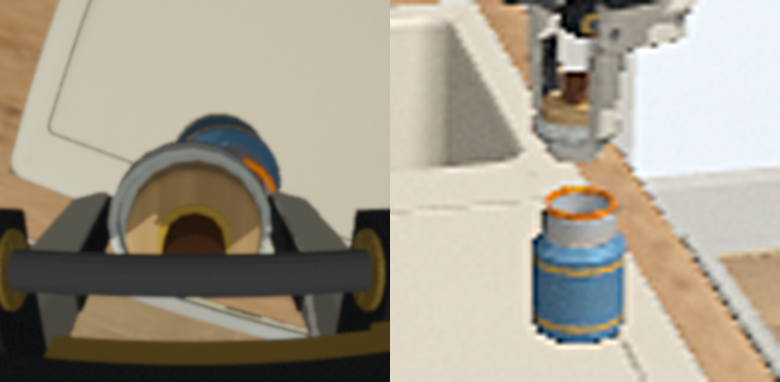

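The pair is held level and nested above and beside the canister: the seal ring is at about (580,203) in the right panel and the lid at about (570,130). Next, precise centring.

```bash
python3 - <<'E'
from h import *
def seal(img,x0,y0,x1,y1,name,z=.109):
    h=cv2.cvtColor(img,cv2.COLOR_BGR2HSV)[y0:y1,x0:x1]; m=cv2.inRange(h,(3,150,100),(18,255,255))
    p=np.column_stack(np.nonzero(m)[::-1]).astype(np.int32)
    if len(p)<8: print(name,"few",len(p));return
    e=cv2.fitEllipse(cv2.convexHull(p)); u,v=e[0][0]+x0,e[0][1]+y0; print(name,len(p),np.round([u,v],2),np.round(e[1],1),onz(name,u,v,z)); return u,v
r=lambda n:cv2.imread(f"pics/{n}.png")
A=seal(r("side0"),262,115,300,140,"side"); B=seal(r("r_si"),262,115,300,140,"side")
seal(r("top0"),355,140,395,175,"top"); seal(r("r_to"),355,140,395,175,"top")
# blue body in side: columns centre at the waist
h=cv2.cvtColor(r("side0"),cv2.COLOR_BGR2HSV)[135:150,255:305]; m=cv2.inRange(h,(95,100,40),(120,255,255))
for row in range(2,13,3):
    x=np.nonzero(m[row])[0]; print(row+135,x.min()+255,x.max()+255)
c=tuple(np.load("c2.npy",allow_pickle=True))
for P in([.5873,-.1733,.109],[.5848,-.1434,.109]): print("proj side",proj("side",P))
# band of held lid in side view: grey band columns
t=np.array([.58476,-.1434,.1465]); print("lid band proj side",proj("side",[t[0],t[1],t[2]+.035]))
g=r("r_si"); print("lid rows",[ (y,[int(x) for x in g[y,265:292].max(1)]) for y in (112,114,116)])
E
```

```text
side 44 [279.72 127.17] [ 7.2 14.9] [ 0.58571518 -0.16629688  0.109     ]
side 39 [279.58 127.17] [ 7.  14.9] [ 0.58618452 -0.16619706  0.109     ]
top 43 [375.22 155.67] [17.  18.3] [ 0.58726586 -0.17349849  0.109     ]
top few 0
137 270 288
140 275 284
143 270 288
146 270 288
proj side (np.float64(279.8508159776104), np.float64(126.38724419058246))
proj side (np.float64(278.1124688975087), np.float64(129.6419556292161))
lid band proj side (np.float64(278.4312807028051), np.float64(110.18171018662103))
lid rows [(112, [169, 208, 228, 230, 204, 127, 139, 152, 153, 162, 166, 171, 166, 170, 170, 176, 164, 134, 152, 192, 211, 210, 190, 185, 209, 207, 233]), (114, [144, 164, 211, 232, 229, 237, 208, 109, 88, 117, 132, 129, 148, 166, 152, 134, 138, 138, 117, 94, 84, 172, 215, 206, 205, 206, 234]), (116, [131, 141, 161, 206, 228, 227, 231, 198, 112, 139, 157, 164, 164, 160, 155, 160, 164, 156, 141, 172, 204, 212, 183, 169, 209, 215, 242])]
```

Top and side agree to about 2 mm in x, but side is weak in y. A clear wrist view from one side will settle it.

Request:
arm_command(
  deltas=[
    [[-0.5,-1,0,0,0,0],[-1,-1.7,0,0,0,0],[-1.2,-2,0,0,0,0],[-1.2,-2,0,0,0,0],[-1.2,-2,0,0,0,0],[-0.9,-1.8,0,0,0,0],[0,0,0,0,0,0],[0,0,0,0,0,0],[0,0,0,0,0,0]],
  ],
)

```text
t: 12.2
tool_pos: [0.525, -0.2495, 0.1469]
orientation: [-2.84, -1.343, -0.001]
force: [-0.8, 1.1, -2.8]
opening: 0.0618
gripper_force: 25.0
```

```bash
python3 - <<'E'
from h import *
s=monitor.read_state(); c=cam("wrist"); I=eyes.read_camera("wrist"); cv2.imwrite("pics/w7.png",I); np.save("c3.npy",np.array(c,dtype=object),allow_pickle=True)
g=proj("wrist",[.587,-.173,.109],c); print(s["tool_pos"],"exp",g)
u0,v0=int(g[0]),int(g[1]); x0,y0=max(u0-60,0),max(v0-60,0)
h=cv2.cvtColor(I,cv2.COLOR_BGR2HSV)[y0:v0+60,x0:u0+60]; m=cv2.inRange(h,(3,150,90),(18,255,255))
m=cv2.morphologyEx(m,cv2.MORPH_CLOSE,np.ones((5,5)))
k=max(cv2.findContours(m,0,cv2.CHAIN_APPROX_NONE)[0],key=cv2.contourArea); print(cv2.contourArea(k),cv2.boundingRect(k)+np.array([x0,y0,0,0]))
q=np.array([onz("wrist",a+x0,b+y0,.109,c)[:2] for a,b in cv2.convexHull(k)[:,0]])*1000
print("plane ellipse mm",cv2.fitEllipse(q.astype(np.float32)),"circle",cv2.minEnclosingCircle(q.astype(np.float32)))
# held lid: band circle expectation
R=cv2.Rodrigues(np.array(s["orientation"]))[0]; t=np.array(s["tool_pos"]); print("lid axis tilt",R[:,2].round(4)); print("band top centre px",proj("wrist",t+[0,0,.043],c))
E
```

```text
[ 0.52499257 -0.24952089  0.14694755] exp (np.float64(255.58802510903007), np.float64(79.66721272168277))
3555.5 [223  47  70  67]
plane ellipse mm ((588.2103271484375, -173.93211364746094), (53.81418228149414, 54.29554748535156), 35.91893005371094) circle ((588.1708374023438, -173.86550903320312), 27.235950469970703)
lid axis tilt [ 3.e-04  2.e-04 -1.e+00]
band top centre px (np.float64(256.64665937376463), np.float64(241.26874550404563))
```

View pics/w7.png

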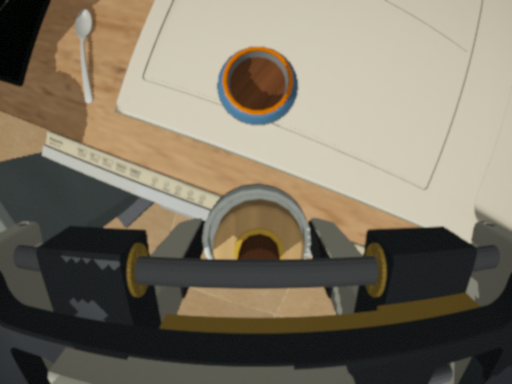

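The seal ring is at (258,81), with the canister axis at (0.588,-0.174) from both wrist and top. The held band arc has its top at (257,185) and edges at columns 203 and 312. I'll check the lid-to-TCP offset.

```bash
python3 - <<'E'
from h import *
c=tuple(np.load("c3.npy",allow_pickle=True)); I=cv2.imread("pics/w7.png")
R=cv2.Rodrigues(np.array([-2.84,-1.343,-.001]))[0]; t=np.array([.525,-.2495,.1469])
print("col 257 grey",[(y,int(I[y,257].max())) for y in range(178,200)])
for dx in(-.004,0,.004):
  print(dx,[ (dz,proj("wrist",t+[0,0,dz]+R[:,0]*(dx+.031),c)[1].round(1)) for dz in(.039,.043,.047)])
for dy in(-.031,.031): print(proj("wrist",t+[0,0,.043]+R[:,1]*dy,c))
E
```

```text
col 257 grey [(178, 186), (179, 183), (180, 179), (181, 176), (182, 166), (183, 140), (184, 104), (185, 93), (186, 99), (187, 102), (188, 113), (189, 131), (190, 144), (191, 147), (192, 145), (193, 140), (194, 139), (195, 141), (196, 143), (197, 140), (198, 125), (199, 105)]
-0.004 [(0.039, np.float64(192.7)), (0.043, np.float64(194.5)), (0.047, np.float64(196.4))]
0 [(0.039, np.float64(185.5)), (0.043, np.float64(187.2)), (0.047, np.float64(188.9))]
0.004 [(0.039, np.float64(178.3)), (0.043, np.float64(179.8)), (0.047, np.float64(181.3))]
(np.float64(201.87538510419648), np.float64(240.69037825460413))
(np.float64(311.36147083122717), np.float64(240.60285470428772))
```

Request:
arm_command(
  deltas=[
    [[0.5,0.6,0,0,0,0],[0.9,1.1,0,0,0,0],[1.1,1.3,0,0,0,0],[1.1,1.3,0,0,0,0],[1.1,1.3,0,0,0,0],[0.9,1.1,0,0,0,0],[0.5,0.6,0,0,0,0],[0.2,0.3,0,0,0,0],[0,0,0,0,0,0],[0,0,0,0,0,0],[0,0,0,0,0,0]],
  ],
)

```text
t: 13.17
tool_pos: [0.5877, -0.1742, 0.1468]
orientation: [2.84, 1.343, -0.001]
force: [-0.5, 0.2, -1.7]
opening: 0.062
gripper_force: 25.0
```

Request:
arm_command(
  deltas=[
    [[0,0,-0.8,0,0,0],[0,0,-1,0,0,0],[0,0,-1,0,0,0],[0,0,-0.8,0,0,0],[0,0,-0.6,0,0,0],[0,0,0,0,0,0],[0,0,0,0,0,0],[0,0,0,0,0,0]],
  ],
)

```text
t: 13.83
tool_pos: [0.5883, -0.1737, 0.1052]
orientation: [2.839, 1.344, 0.001]
force: [0.2, 0.4, -2.5]
opening: 0.0616
gripper_force: 25.0
```

Request:
arm_command(
  deltas=[
    [[0,0,-0.3,0,0,0],[0,0,-0.3,0,0,0],[0,0,-0.3,0,0,0],[0,0,-0.3,0,0,0],[0,0,0,0,0,0],[0,0,0,0,0,0]],
  ],
)

```text
t: 14.33
tool_pos: [0.5878, -0.1735, 0.0924]
orientation: [-2.839, -1.344, 0.001]
force: [-0.2, 0.0, -2.5]
opening: 0.0619
gripper_force: 25.0
```

Request:
arm_command(
  deltas=[
    [[0,0,-0.2,0,0,0],[0,0,-0.2,0,0,0],[0,0,-0.2,0,0,0],[0,0,-0.2,0,0,0],[0,0,0,0,0,0],[0,0,0,0,0,0]],
  ],
)

```text
t: 14.83
tool_pos: [0.5879, -0.1735, 0.0845]
orientation: [-2.839, -1.344, 0.001]
force: [0.3, 0.6, -2.6]
opening: 0.0616
gripper_force: 25.0
```

The plug entered freely. Now press.

Request:
arm_command(
  deltas=[
    [[0,0,-0.1,0,0,0],[0,0,-0.1,0,0,0],[0,0,-0.1,0,0,0],[0,0,0,0,0,0],[0,0,0,0,0,0]],
  ],
)

```text
t: 15.25
tool_pos: [0.5882, -0.1737, 0.082]
orientation: [2.839, 1.344, 0.0]
force: [-0.3, 0.0, -1.7]
opening: 0.0619
gripper_force: 25.0
```

Request:
arm_command(
  deltas=[
    [[0,0,-0.1,0,0,0],[0,0,-0.1,0,0,0],[0,0,0,0,0,0],[0,0,0,0,0,0]],
  ],
)

```text
t: 15.58
tool_pos: [0.5883, -0.1737, 0.0806]
orientation: [2.839, 1.344, 0.001]
force: [-3.5, 1.0, 5.1]
opening: 0.0618
gripper_force: 25.0
```

Request:
arm_command(
  deltas=[
    [[0,0,-0.1,0,0,0],[0,0,-0.1,0,0,0],[0,0,0,0,0,0],[0,0,0,0,0,0]],
  ],
)

```text
t: 15.92
tool_pos: [0.5883, -0.1737, 0.0784]
orientation: [2.839, 1.344, 0.001]
force: [-2.9, 1.0, 5.8]
opening: 0.0616
gripper_force: 25.0
```

Request:
arm_command(
  deltas=[
    [[0,0,-0.1,0,0,0],[0,0,-0.1,0,0,0],[0,0,0,0,0,0],[0,0,0,0,0,0]],
  ],
)

```text
t: 16.25
tool_pos: [0.5886, -0.1738, 0.0779]
orientation: [2.839, 1.344, 0.001]
force: [-5.9, 2.4, 13.9]
opening: 0.0616
gripper_force: 25.0
```

Request:
arm_command(
  deltas=[
    [[0,0,-0.1,0,0,0],[0,0,0,0,0,0],[0,0,0,0,0,0]],
  ],
)

```text
t: 16.5
tool_pos: [0.5888, -0.1738, 0.0778]
orientation: [2.838, 1.344, 0.002]
force: [-8.5, 3.6, 19.9]
opening: 0.062
gripper_force: 25.0
```

The push reached about 22 N and stopped at z=0.0778, where home was expected (0.078). I'll unload the push and release gently.

Request:
arm_command(
  deltas=[
    [[0,0,0.1,0,0,0],[0,0,0.1,0,0,0],[0,0,0,0,0,0],[0,0,0,0,0,0]],
  ],
  squeeze=10,
)

```text
t: 16.83
tool_pos: [0.5888, -0.1738, 0.0773]
orientation: [2.839, 1.344, 0.002]
force: [1.5, 0.3, 3.3]
opening: 0.0625
gripper_force: 10.0
```

Request:
arm_command(
  deltas=[
    [[0,0,0,0,0,0],[0,0,0,0,0,0],[0,0,0,0,0,0]],
  ],
  gripper=0.5,
)

```text
t: 17.08
tool_pos: [0.5874, -0.1734, 0.076]
orientation: [-2.839, -1.344, 0.002]
force: [0.9, -0.4, 0.5]
opening: 0.0696
gripper_force: 0.0
```

Request:
arm_command(
  deltas=[
    [[0,0,0,0,0,0],[0,0,0,0,0,0],[0,0,0,0,0,0],[0,0,0,0,0,0]],
  ],
  gripper=1,
)

```text
t: 17.42
tool_pos: [0.5879, -0.1735, 0.0767]
orientation: [-2.839, -1.344, 0.0]
force: [-0.2, -0.1, 0.1]
opening: 0.0909
gripper_force: 0.0
```

Request:
arm_command(
  deltas=[
    [[0,0,0.5,0,0,0],[0,0,0.8,0,0,0],[0,0,0.8,0,0,0],[0,0,0.6,0,0,0],[0,0,0.3,0,0,0],[0,0,0,0,0,0],[0,0,0,0,0,0]],
  ],
)

```text
t: 18.0
tool_pos: [0.5883, -0.1737, 0.1073]
orientation: [2.839, 1.344, 0.001]
force: [0.8, 0.4, -0.2]
opening: 0.0927
gripper_force: 0.0
```

```bash
python3 - <<'E'
from h import *
s=monitor.read_state(); S=eyes.read_camera("side"); cv2.imwrite("pics/s8.png",S); print(s["tool_pos"],s["force"])
S0=cv2.imread("pics/side0.png"); h=cv2.cvtColor(S,cv2.COLOR_BGR2HSV)
R=cv2.Rodrigues(np.array(s["orientation"]))[0]; t=np.array(s["tool_pos"])
for o in(.0465,.055):
  for k in(0,.02,.03): print(o,k,[np.round(proj("side",t+sg*o*R[:,1]+[0,0,k]),1) for sg in(-1,1)])
print("knob top exp",proj("side",[.588,-.1738,.149]),"disc top",proj("side",[.588,-.1738,.129]),"band top",proj("side",[.588,-.1738,.121]))
d=np.abs(S.astype(int)-S0).max(2)>40
for y in range(95,135): print(y,"".join("#" if d[y,x] else "." for x in range(255,305)), "".join("k" if (h[y,x,0]<18 and h[y,x,1]>110 and h[y,x,2]<130) else "o" if (h[y,x,0]<18 and h[y,x,1]>150) else "w" if h[y,x,1]>70 and 8<h[y,x,0]<28 else "." for x in range(262,300)))
m=cv2.inRange(h[118:140,262:300],(3,150,100),(18,255,255)); print(m.sum()/255)
E
```

```text
[ 0.58830545 -0.173659    0.10726396] [ 0.78806942  0.3802342  -0.19271068]
0.0465 0 [array([287. , 131.1]), array([272.6, 122.6])]
0.0465 0.02 [array([287.1, 125.9]), array([272.6, 117.5])]
0.0465 0.03 [array([287.2, 123.2]), array([272.6, 114.9])]
0.055 0 [array([288.4, 132. ]), array([271.3, 121.8])]
0.055 0.02 [array([288.5, 126.7]), array([271.4, 116.8])]
0.055 0.03 [array([288.6, 124. ]), array([271.4, 114.2])]
knob top exp (np.float64(279.89352351431495), np.float64(115.84672387274988)) disc top (np.float64(279.7984878256848), np.float64(121.11843613397356)) band top (np.float64(279.7608700659888), np.float64(123.2051259647898))
95 ..............#############################.###### ..wwww................................
96 ..............######..################.#########.. ...www................................
97 ..............######....#########.##############.. ....ww................................
98 ..............#####......#######################.. ....ww.......w........................
99 .............#######.....#######################.. .....ww.....ww................
[... 2602 characters left out ...]
...........................wwwwww.....
128 ................#####......##############......... ..........................wwwwwwww....
129 ................#######.#.################........ ..........................wwwwwwwww...
130 ...................#####################.......... ..........................wwwwwwwww...
131 .............................###########.......... ..................w.......wwwwwwwwww..
132 ............................###########........... ..........................wwwwwwwwwww.
133 ............................##########............ ...........................wwwwwwwwww.
134 ............................######................ ............................wwwwwwwwww
6.0
```

The knob top is at side row 115 (expected 115.8), and the far fingertip's bottom edge is at row ~115, giving a true tip z of about 0.136. I'll go 3 mm lower and close on the knob.

Request:
arm_command(
  deltas=[
    [[0,0,-0.15,0,0,0],[0,0,-0.15,0,0,0],[0,0,0,0,0,0],[0,0,0,0,0,0]],
  ],
  gripper=-0.3,
  squeeze=10,
)

```text
t: 18.38
tool_pos: [0.5877, -0.1734, 0.1032]
orientation: [-2.839, -1.344, 0.001]
force: [-0.3, 0.3, 0.2]
opening: 0.0705
gripper_force: 0.0
```

Request:
arm_command(
  deltas=[
    [[0,0,0,0,0,0],[0,0,0,0,0,0],[0,0,0,0,0,0],[0,0,0,0,0,0],[0,0,0,0,0,0],[0,0,0,0,0,0]],
  ],
)

```text
t: 18.88
tool_pos: [0.5881, -0.1736, 0.1039]
orientation: [2.84, 1.344, 0.0]
force: [0.1, -0.4, -0.2]
opening: 0.0339
gripper_force: 0.0
```

Request:
arm_command(
  deltas=[
    [[0,0,0,0,0,0],[0,0,0,0,0,0],[0,0,0,0,0,0],[0,0,0,0,0,0],[0,0,0,0,0,0],[0,0,0,0,0,0]],
  ],
  gripper=-0.7,
)

```text
t: 19.38
tool_pos: [0.5881, -0.1736, 0.1039]
orientation: [2.839, 1.344, 0.0]
force: [1.1, -0.3, 0.6]
opening: 0.0221
gripper_force: 10.0
```

Knob gripped at 22.1 mm and 10 N. I'll raise the squeeze a little and lift straight up 10 cm.

Request:
arm_command(
  deltas=[
    [[0,0,0,0,0,0],[0,0,0.1,0,0,0],[0,0,0.2,0,0,0],[0,0,0.3,0,0,0],[0,0,0.5,0,0,0],[0,0,0.7,0,0,0],[0,0,0.9,0,0,0],[0,0,1,0,0,0],[0,0,1,0,0,0],[0,0,1,0,0,0]],
  ],
  squeeze=15,
)

```text
t: 20.22
tool_pos: [0.5884, -0.1737, 0.1625]
orientation: [2.839, 1.344, 0.001]
force: [0.0, -1.0, -1.2]
opening: 0.0214
gripper_force: 15.0
```

Request:
arm_command(
  deltas=[
    [[0,0,1,0,0,0],[0,0,1,0,0,0],[0,0,0.9,0,0,0],[0,0,0.7,0,0,0],[0,0,0.4,0,0,0],[0,0,0.2,0,0,0],[0,0,0.1,0,0,0],[0,0,0,0,0,0],[0,0,0,0,0,0],[0,0,0,0,0,0],[0,0,0,0,0,0],[0,0,0,0,0,0]],
  ],
)

```text
t: 21.22
tool_pos: [0.5879, -0.1736, 0.2035]
orientation: [-2.839, -1.344, 0.001]
force: [0.7, 0.1, -0.8]
opening: 0.0214
gripper_force: 15.0
```

```bash
python3 - <<'E'
from h import *
s=monitor.read_state(); S=eyes.read_camera("side"); cv2.imwrite("pics/s9.png",S); print(s["tool_pos"],s["force"],s["opening"],s["gripper_force"])
print("cap under exp",proj("side",[.588,-.1738,.213]),"lid band top exp",proj("side",[.588,-.1738,.121]),"band bottom",proj("side",[.588,-.1738,.105]))
h=cv2.cvtColor(S,cv2.COLOR_BGR2HSV)
f=lambda p:"b" if 95<p[0]<120 and p[1]>100 else "o" if 3<p[0]<18 and p[1]>165 and p[2]>120 else "k" if p[0]<18 and p[1]>110 and p[2]<130 else "w" if p[1]>70 and 8<p[0]<28 else "g" if p[1]<45 and p[2]>120 else "."
for y in range(82,150): print(y,"".join(f(h[y,x]) for x in range(260,300)))
E
```

```text
[ 0.58793754 -0.17355225  0.20350377] [ 0.65055768  0.13254832 -0.769091  ] 0.02135620831873738 14.999848008155823
cap under exp (np.float64(280.20749181900067), np.float64(98.43062908452521)) lid band top exp (np.float64(279.7608700659888), np.float64(123.2051259647898)) band bottom (np.float64(279.6863032121938), np.float64(127.34141416449285))
82 wwwwwgggggggggggg....ggggggggggggggggggg
83 wwwww.gggggggggg.....ggggggggggggggggggg
84 wwwwwwgggggggggg.....ggggggggggggggggggg
85 wwwwwwwgggggggggg....ggggggggggggggggggg
86 wwwwwww.ggggggggg....ggggggggggggggggggg
87 wwwwwwww.gggggggg....ggggggggggggggggggg
88 wwwwwwwwwgggggggg..k.ggggggggggggggggggg
89 gwwwwwwww.ggggggg.wk.ggggggggggggggggggg
90 .wwwwwwwwwggggg.g.kk.ggggggggggggggggggg
91 ggwwwwwwwwwgggggg.kk.ggggggggggggggggggg
92 gggwwwwwwww.gggg.wkk.ggggggggggggggggggg
93 gg.wwwwwwwww.gggkwkkgg...wgggggggggggggg
94 ggggwwwwwwwwwggwwwkk...kwwwwgggggggggggg
95 ggggwwwwwwwwwwwkwwwwwwwwwwww.ggggggggggg
96 gggggwwwwwwwwwkwwwwwwwwwwwwwgggggggggggg
97 ggggggwwwwwwwwkwwwwwwwwwwwwwgggggggggggg
98 ggggg.wwwwwwwwkkwwwwwwwwwwwwgggggggggggg
99 
[... 1590 characters left out ...]
gggggggggggg...wwwwwwwwww
135 ggggggggggbbb.gggggggggggg.bbgwwwwwwwwww
136 ggggggggggbbbbb.gggggggg.bbbbgwwwwwwwwww
137 ggggggggggbbbbbbbbbbbbbbbbbbbgwwwwwwwwww
138 gggggggggg.bbbbbbbbbbbb..bbb.ggwwwwwwwww
139 ggggggggggw.bbbbbbbbbb..bbb...g.wwwwwwww
140 gggggggggg.ww..bbbbbbbbbbbgwwgggwwwwwwww
141 ggggggggggb.wwwwww..gw.wwwwgbggggwwwwwww
142 ggggggggggbbbb...wwwwww.gbbbbggggwwwwwww
143 ggggggggggbbbbbbbbbbbbbbbbbbbgggggwwwwww
144 ggggggggggbbbbbbbbbbbbbbbbbbbggggg.wwwww
145 ggggggggggbbbbbbbbbbbbbbbbbbbggggggwwwww
146 ggggggggggbbbbbbbbbbbbbbbbbbbgggggggwwww
147 ggggggggggbbbbbbbbbbbbbbbbbbbggggggg.www
148 ggggggggggbbbbbbbbbbbbb.bbbbbggggggggwww
149 gggggggggg.bbbbbbbbbbbbbbbbb.gggggggg.ww
```

The cap is level in the gripper: disc rows 94–101, 0.8 N, which is the cap's weight alone. The lid is seated with no orange showing, and the canister hasn't moved (columns 270–288). Handing in.

```bash
python3 -c "
from plant import ticket
print(ticket.close_job())"
```

```text
the job is handed in; nothing more can be done
None
```

I handed the job in, though it returned no verdict: the lids went into the canister, I pressed with about 22 N until it stopped at the expected home height, and the gripper is still holding the cap level about 10 cm above it; the first close went onto the cap rather than the band because the fingertips sit about 22–30 mm above the reported TCP, and I redid it with the pair still nested.

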